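Seat the drip plate and bring down the hanging spoon holder

ROBOT

A 6-joint arm with a two-finger parallel gripper is mounted at the origin on the work surface. World frame = base frame: x ahead of the robot, y to its left, z up, the work surface at z = 0. Lengths are in m, angles in rad, forces in N, time in s.
With the tool pointing down it reaches from about 0.275 to 0.775 m from the base axis. Payload 14.6 kg.
Tool frame: the origin (TCP) lies on the centre line of the jaws, within the pads' length; the fingertips stand bot.tips_ahead ahead of it and the grasp point (between the pads) lies 8 mm behind it (bot.tips_ahead is the distance from the TCP to the fingertips, in m); z points along the fingers, x is the direction in which the jaws open and shut, and the axes are right-handed (so a half turn about z gives the same grasp; the last joint's range is limited). The gripper opens to 85 mm and grips with 20 to 120 N. Pads are 22 mm wide; open, the fingers measure 114 mm over their backs; the gripper's body (76 mm by 85 mm) begins 54 mm behind the grasp point. The pads swing forward as they close: fully open they stand 13 mm farther back than shut.
Start: joints at [-1.334, 0.263, -0.048, 1.259, 0, 1.415], TCP at [0.2, -0.485, 0.242] pointing down, gripper open.
Joint ranges: [-2.65, 2.65], [-0.89, 1.7], [-1.18, 1.37], [-2.13, 2.11], [-1.35, 1.29], [-3.14, 3.14]. Speed limits (rad/s): [1.89, 1.89, 2.57, 2.79, 3.14, 3.14].

INTERFACE

Orientations are given as a unit quaternion [x, y, z, w].
In Python, from plant import bot gives the robot as it stands. The module is installed in compiled form; this text tells all that it offers. Calls block until the motion is done:
- bot.goto(position, orientation): joint-space move of the TCP to a pose.
- bot.line_to(position, ori=None, feed=0.15): straight line of the TCP; ori=None keeps the orientation; feed is the mean speed in m/s.
- bot.movej(angles): joint-space move.
- bot.set_gripper(opening): finger opening in m; the grip force is fixed at half the most; returns when the fingers have stopped.
- bot.wait(seconds).
- bot.ik(position, orientation): joint angles nearest the present ones, or None.
- bot.get_obs(): the state.
- bot.read_camera(name): name is "side" or "top"; returns the picture (480x640x3 uint8, red, green, blue); there is no depth.
- bot.camera_model(name): a dict with "camera_matrix" (3x3 intrinsics, pixels), "R" (3x3) and "t" (3): a world point X has camera coordinates R X + t. Camera axes: x right, y down, z forward; pixel columns grow to the right and rows downward; lengths in m; the calibration is good to about 2 mm. A picture is of the moment at which its call begins. camera_model takes no time and is no camera call.
A pose or a line that the arm cannot do raises bot.IKError and nothing moves.
- bot.hand_in(): hands the job in, once; it reports no verdict.
Trained networks look in the newest picture that a camera, given by its name, has taken for a name from the list of things; names that differ only in an ending like _2 or _b are one class to them, and where a whole thing is asked for, a point or a joint stands for the part that bears it (a point fixed in the world has none). Each returns a list of dicts, best first, with "p" (0 to 1); they miss things now and then, are a little off and sometimes report something else, mostly with a low value. They report only what shows in the picture. A call takes as long as a camera call. They do not tell look-alikes from the thing itself.
- bot.spot_in(thing, camera): "centre" ([column, row] in pixels, amid what is visible of it).
The state is a dict: "t": time; "joint_pos": joint angles; "joint_vel": joint speeds; "joint_torque": joint torques, N m; "eef_pos": TCP position; "orientation": TCP orientation; "force": force on the tool from outside, world axes, zero at the start; "ft_torque": the same for the moment, N m; "gripper_width": finger opening in m.
Only numpy, scipy, OpenCV 4.12 (cv2) and the standard library are available. Lean on these libraries where they do the work, as an engineer would, in place of code of your own. Each camera call takes 0.05 s, during which the arm holds its last target.

TASK

Set up the wet-spoon stand at the tea counter: slide the loose drip plate along its tray until its hole drops over the pin and the plate lies flat, and only then lift the taller of the two hanging square steel spoon holders up and off the rack bar. Set that holder down gently, without dropping it, upright on the middle of the seated plate. Leave the shorter holder hanging and do not disturb the mug, tea box, carton and jar.

Things in the scene. Friction and masses are not known exactly. Their poses are not given: they have to be found in the camera images.
- rack: Fixed steel rack: two level round bars (8 mm diameter, 290 mm long, along its y) between posts at y = +-145 mm, 194 mm tall, feet 110 mm long in x. Origin on the table midway between the posts, z up; -x is its front, roughly towards the robot, where the holders hang. Upper bar centre: 185 mm high, x = 0. Lower bar centre: 140 mm high, x = -5 mm; the holders' backs rest on it.
- holder_tall: The taller hanging spoon holder: open-topped straight square steel box, 56 x 56 mm outside, 115 mm high, wall 3 mm, about 0.16 kg. Origin: centre of its underside; z up; x towards its hook (the rack's x). Hung upright, its underside is 78 mm above the table, its axis 37 mm in front of the upper bar's centre and 56 to 68 mm left or right of the rack's middle; 55 mm or more between the two holders' walls.
- holder_tall_rim (a point): Centre of the taller holder's mouth, 115 mm above its origin; 193 mm above the table while hung.
- holder_tall_hook (a point): Taller holder's hook, middle of the strap's top, at rim level: strap 18 mm wide and 4 mm thick runs back 17 mm from the wall over the upper bar, and a lip behind the bar reaches down to 26 mm below the rim; farthest point 45 mm from the holder's axis. The holder must rise 22 mm or more for the lip to clear the bar; it then comes off towards the rack's -x.
- holder_short: The shorter hanging holder, same 56 mm square section, wall and hook but 75 mm high; hung, its underside is 118 mm and its rim 193 mm above the table. Origin at the centre of its underside, z up, x towards its hook. Stays where it is.
- tray: Fixed black drip tray, a straight shallow channel along its x (away from the robot) from -106 to +109 mm, 126 mm wide, 112 mm inside. Floor 6 mm above the table; side walls and the far end wall (+x) reach 16 mm above the table; the end at -x, nearer the robot, is open. Origin on the table, mid-width; z up.
- pin (a point): Top centre of the steel pin fixed in the tray floor: 14 mm diameter, stands 7 mm above the tray floor (13 mm above the table), at x = 30 mm, y = 0 of the tray.
- plate: Loose aluminium drip plate in the tray, 140 (x, along the channel) by 105 (y) by 8 mm thick, about 0.35 kg, a 23 mm through hole in its middle. Origin: centre of the underside, on the hole's axis. At the start the hole is 34 to 50 mm short of the pin (on its -x side) and the pin props up the plate's far part (tilt 0.06 rad); the near edge rests on the tray floor.
- plate_lip (a point): Middle of the top of the plate's upright lip, on its edge at -x nearer the robot: 80 mm long in y, 6 mm thick, 22 mm above the plate's top; its back is flush with the plate's edge, 70 mm from the plate's origin. Pushed at its back the plate slides with a few N.
- hole (a point): Centre of the plate's hole at the underside (the plate's origin). Once the hole has dropped over the pin the plate lies flat, underside 6 mm and top 14 mm above the table (pin top 1 mm below it), and the pin stops it sliding farther.
- mug: White ceramic mug, 82 mm diameter, 95 mm high, standing on the table; origin at the centre of its underside. Bystander.
- tea_box: Cardboard tea box 65 x 120 x 70 mm high; origin at the centre of its underside. Bystander.
- carton: Milk carton 70 x 70 mm, 195 mm high; origin at the centre of its underside. Bystander.
- jar: Amber glass jar with steel cap, 72 mm diameter, 110 mm high; origin at the centre of its underside. Bystander.
Things that resemble listed ones, but are neither listed nor needed, are in the scene too. What is shaped like the holder_short but green or yellow is not meant.

How it is judged:
On the way, in this order (a step that is already met when the one before it is completed fails the run):
1. the drip plate's hole has dropped over the pin and the plate lies flat in the tray (horizontal distance between hole and pin below 0.0065 m and angle between plate's own z axis and vertical below 0.025 rad and z of hole in the frame of tray below 0.0085 m), for 0.2 s.
2. the taller holder has been lifted up and off the rack bar, clear of the rack (contact force between holder_tall and rack below 0.05 N and x of holder_tall in the frame of rack below -0.06 m and height (world z) of holder_tall above 0.04 m and angle between holder_tall's own z axis and vertical below 0.6 rad), for 0.1 s.
At the end, for the whole second after the job is handed in: Plate flat in the tray (tilt under 0.025 rad, underside within 2.5 mm of the tray floor), hole within 6.5 mm of the pin; taller holder released, still and upright (within 0.06 rad) on the plate, within 30 mm of its centre; shorter holder still hanging on the rack (all of step 1 and horizontal distance between holder_tall and plate below 0.03 m and z of holder_tall in the frame of plate between 0.006 and 0.0105 m and angle between holder_tall's own z axis and vertical below 0.06 rad and linear speed of holder_tall below 0.02 m/s and contact force between the fingers and holder_tall below 0.05 N and contact force between holder_short and rack above 0.2 N); the robot touches nothing.
It fails at once if the mug, tea box, carton or jar is moved by more than 30 mm (distance of any of mug, tea_box, carton, jar from where it was at the start of the episode above 0.03 m).
It fails at once if the shorter holder is moved by more than 25 mm (distance of holder_short from where it was at the start of the episode above 0.025 m).
It fails at once if the taller holder is taken from the rack before the plate is seated (distance of holder_tall from where it was at the start of the episode above 0.05 m and not (horizontal distance between hole and pin below 0.009 m and angle between plate's own z axis and vertical below 0.045 rad)).
It fails at once if the taller holder is dropped (falls faster than 0.5 m/s, untouched by the fingers) (linear speed of holder_tall above 0.5 m/s and contact force between the fingers and holder_tall below 0.05 N).
It also fails if it takes over 64 s, if anything falls off the work surface, if the arm or the gripper's body presses on something with over 40 N, if the wrist force passes 120 N, or if a joint passes its speed limit or range.

## Working session

There is one attempt and no reset: what is moved stays moved. The work goes in short steps, each a Python script; the robot and the scene stay as the last script left them, time stands still between calls to the robot, and variables do not carry over. Pictures are saved under pics/ and viewed, and the job is handed in when it is done.

```bash
mkdir -p pics; ls
python3 - <<'E'
from plant import bot
import cv2
for n in ("side","top"):
    im=bot.read_camera(n); cv2.imwrite(f"pics/{n}0.png",im[:,:,::-1])
    m=bot.camera_model(n); print(n,m)
    for th in ["rack","holder_tall","holder_tall_rim","holder_tall_hook","holder_short","tray","pin","plate","plate_lip","hole","mug","tea_box","carton","jar"]:
        try: print(th,[( [round(float(c)) for c in d["centre"]],round(d["p"],2)) for d in bot.spot_in(th,n)])
        except Exception as e: print(th,e)
print(bot.tips_ahead, bot.get_obs())
E
```

```text
pics
side {'camera_matrix': array([[497.57072213,   0.        , 314.65469346],
       [  0.        , 497.57072213, 237.37975058],
       [  0.        ,   0.        ,   1.        ]]), 'R': array([[-0.6980888 , -0.71591913,  0.01148169],
       [-0.43360956,  0.40994079, -0.8024533 ],
       [ 0.56978485, -0.56516223, -0.59660445]]), 't': array([0.38487951, 0.34677962, 1.07124463])}
rack [([212, 277], 0.91), ([350, 243], 0.33)]
holder_tall [([234, 277], 0.58)]
holder_tall_rim [([236, 278], 0.74), ([214, 281], 0.61)]
holder_tall_hook [([234, 279], 0.56)]
holder_short [([274, 251], 0.68), ([215, 277], 0.6)]
tray [([325, 248], 0.69), ([349, 240], 0.19)]
pin [([324, 243], 0.68)]
plate [([349, 244], 0.83), ([353, 286], 0.55)]
plate_lip [([350, 245], 0.9)]
hole [([231, 278], 0.72), ([348, 241], 0.59)]
mug [([352, 287], 0.8)]
tea_box [([258, 229], 0.69), ([325, 250], 0.28)]
carton []
jar [([150, 369], 0.64)]
top {'camera_matrix': array([[479.93311466,   0.        , 319.37383104],
       [  0.        , 479.93311466, 242.4910793 ],
       [  0.        ,   0.        ,   1.        ]]), 'R': array
[... 699 characters left out ...]
83)]
0.011 {'t': 1.5, 'joint_pos': array([-1.33428830e+00,  2.63112941e-01, -4.83162853e-02,  1.25942402e+00,
        2.46766120e-05,  1.41551199e+00]), 'joint_vel': array([-0.00041685, -0.00053547, -0.00036673, -0.00074091, -0.00033487,
       -0.00239387]), 'joint_torque': array([ 1.30432552e-03, -6.37428331e+01,  3.84769964e+01,  9.58442251e-04,
        1.08991327e-05,  1.39879234e-05]), 'eef_pos': array([ 0.20047513, -0.48520289,  0.24226559]), 'orientation': array([ 8.31217655e-01, -5.55947129e-01, -1.25609499e-05, -2.83614987e-05]), 'force': array([ 0.69666578, -0.34541276,  0.22451175]), 'ft_torque': array([ 0.01387228, -0.03842158, -0.01788828]), 'gripper_width': 0.08519561886838561}
```

View pics/side0.png

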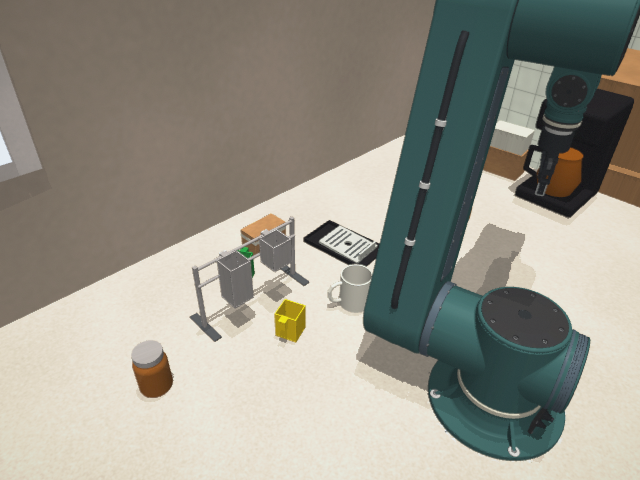

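View pics/top0.png

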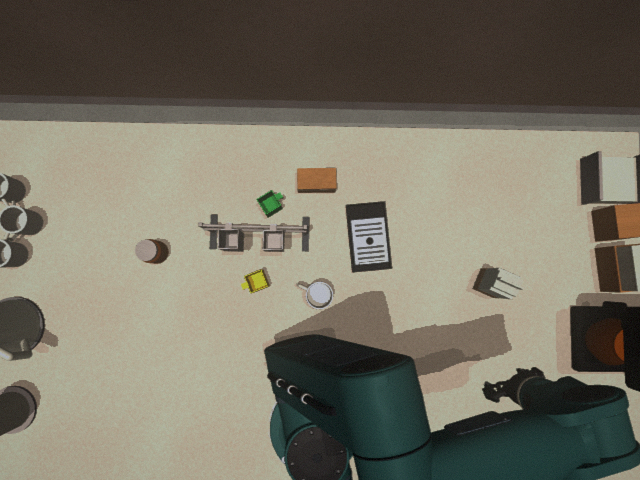

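Run:
```python
import cv2
a=cv2.imread("pics/top0.png")[150:310,180:400]; cv2.imwrite("pics/topc.png",cv2.resize(a,None,fx=3.6,fy=3.6,interpolation=2))
a=cv2.imread("pics/side0.png")[180:330,170:400]; cv2.imwrite("pics/sidec.png",cv2.resize(a,None,fx=3.4,fy=3.4,interpolation=2))
```

```text
(no output)
```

View pics/topc.png

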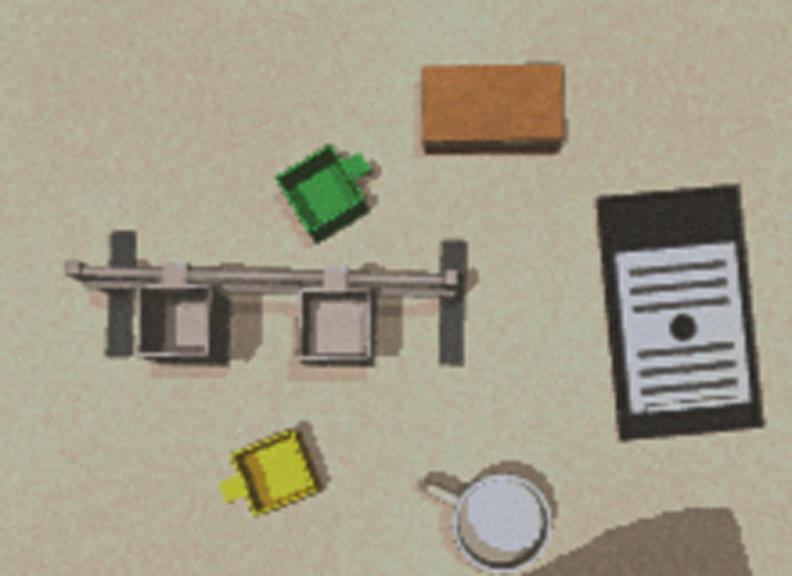

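View pics/sidec.png

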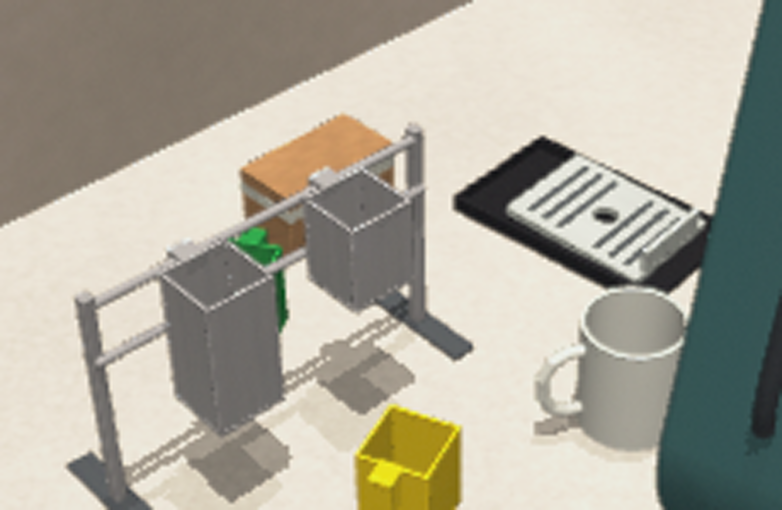

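The tall holder hangs at the left of the rack, at top-view pixel (231,238), with the short one at (273,240). The plate and tray are at (367,240). The green and yellow boxes are decoys. Next I'll fit the poses from the crop corners.

```bash
cat > h.py <<'E'
import numpy as np, cv2
from plant import bot
def ray(n,px,z):
    m=bot.camera_model(n);K,R,t=m["camera_matrix"],m["R"],m["t"]
    d=R.T@np.linalg.inv(K)@np.array([px[0],px[1],1.]);c=-R.T@t
    return c+d*(z-c[2])/d[2]
def proj(n,X):
    m=bot.camera_model(n);p=m["camera_matrix"]@(m["R"]@np.asarray(X,float)+m["t"]);return p[:2]/p[2]
def T(pose,p): # pose x,y,yaw
    c,s=np.cos(pose[2]),np.sin(pose[2]);return np.array([pose[0]+c*p[0]-s*p[1],pose[1]+s*p[0]+c*p[1],p[2]])
E
cat > fit.py <<'E'
from h import *
from scipy.optimize import least_squares
tc=lambda u,v:(np.array([u,v])+.5)/3.6-.5+np.array([180,150])
sc=lambda u,v:(np.array([u,v])+.5)/3.4-.5+np.array([170,180])
def fit(name,pts,x0):
    f=lambda q:np.concatenate([proj(c,T(q,p))-px for c,px,p in pts])
    r=least_squares(f,x0,loss="soft_l1");print(name,r.x.round(4));print(f(r.x).reshape(-1,2).round(1).tolist());return r.x
w=.063
tray=fit("tray",[("top",tc(599,197),(.109,w,.016)),("top",tc(740,185),(.109,-w,.016)),("top",tc(763,424),(-.106,-w,.016)),("top",tc(620,438),(-.106,w,.016)),
 ("side",sc(456,195),(.109,w,.016)),("side",sc(543,137),(.109,-w,.016))],[.6,-.1,0])
rack=fit("rack",[("top",tc(75,268),(0,.145,.194)),("top",tc(453,276),(0,-.145,.194)),
 ("top",tc(122,233),(.055,.145,.003)),("top",tc(119,356),(-.055,.145,.003)),("top",tc(454,241),(.055,-.145,.003)),("top",tc(452,364),(-.055,-.145,.003)),
 ("side",sc(86,297),(0,.145,.194)),("side",sc(415,128),(0,-.145,.194))],[.6,.2,0])
h=.028
for nm,z,P in (("tall",.193,[(141,286),(212,286),(209,357),(139,357)]),):
    ht=fit(nm,[("top",tc(*p),(a,b,z)) for p,(a,b) in zip(P,[(h,h),(h,-h),(-h,-h),(-h,h)])]+
     [("side",sc(160,283),(h,h,.193)),("side",sc(211,308),(-h,h,.193)),("side",sc(283,267),(-h,-h,.193)),("side",sc(220,435),(-h,h,.078))],[.6,.2,0])
c,s=np.cos(rack[2]),np.sin(rack[2]);d=ht[:2]-rack[:2];print("tall in rack",c*d[0]+s*d[1],-s*d[0]+c*d[1])
hole=ray("top",tc(683,328),.018);lip=ray("top",tc(690,408),.036);hs=ray("side",sc(606,215),.018)
for nm,p in(("hole",hole),("lip?",lip),("hole side",hs)):
    c,s=np.cos(tray[2]),np.sin(tray[2]);d=p[:2]-tray[:2];print(nm,p.round(4),"tray:",(c*d[0]+s*d[1]).round(4),(-s*d[0]+c*d[1]).round(4))
P=[tc(616,252),tc(735,242),tc(750,402),tc(631,413)]
for p,z in zip(P,[.022,.022,.016,.036]): 
    q=ray("top",p,z);d=q[:2]-tray[:2];print((c*d[0]+s*d[1]).round(4),(-s*d[0]+c*d[1]).round(4))
for b in("mug","tea_box"):pass
print("mug",ray("top",(319,293),.095),"hyp", np.hypot(*ht[:2]))
E
python3 fit.py
```

```text
tray [ 0.5892 -0.1613  0.0973]
[[-0.3, -0.3], [0.1, -0.2], [0.3, 1.1], [0.0, 0.7], [-0.6, -0.3], [-0.1, -1.0]]
rack [ 0.5995  0.1832 -0.0079]
[[-0.8, 0.4], [-0.5, 0.4], [0.5, -0.4], [0.0, 0.2], [-0.0, -0.6], [-0.2, -0.1], [0.2, -0.5], [0.3, -0.5]]
tall [0.5622 0.2489 0.0083]
[[-0.5, -0.5], [0.1, -0.4], [0.6, 0.2], [-0.4, 0.1], [0.2, -3.7], [0.2, 0.4], [-1.3, 1.4], [1.8, 0.2]]
tall in rack -0.03783866910288551 0.06535634951827676
hole [ 0.5762 -0.1631  0.018 ] tray: -0.0132 -0.0005
lip? [ 0.5059 -0.1671  0.036 ] tray: -0.0836 0.0023
hole side [ 0.5758 -0.1617  0.018 ] tray: -0.0134 0.0009
0.0576 0.0522
0.0578 -0.0524
-0.0824 -0.0531
-0.0835 0.0533
mug [ 0.4134263  -0.00507956  0.095     ] hyp 0.6148291116685037
```

```bash
cat >> h.py <<'E'
from scipy.spatial.transform import Rotation as Ro
TRAY=np.array([.5892,-.1613,.0973]); RACK=np.array([.5995,.1832,-.0079])
def down(yaw,sgn=-1): # tool x along sgn*y axis of frame at yaw
    x=sgn*np.array([-np.sin(yaw),np.cos(yaw),0]);z=np.array([0,0,-1.]);return Ro.from_matrix(np.c_[x,np.cross(z,x),z]).as_quat()
def st(msg=""):
    o=bot.get_obs();print(msg,"t",round(o["t"],2),"p",o["eef_pos"].round(4),"F",o["force"].round(2),"w",round(o["gripper_width"],4));return o
def shot(name,tag,box=None,f=1):
    im=bot.read_camera(name)[:,:,::-1]
    if box: im=im[box[1]:box[3],box[0]:box[2]]
    cv2.imwrite(f"pics/{tag}.png",cv2.resize(im,None,fx=f,fy=f,interpolation=2))
E
python3 - <<'E'
from h import *
q=down(TRAY[2])
st()
bot.set_gripper(0.0)
bot.goto(T(TRAY,(-.135,0,.13)),q); st("above")
bot.line_to(T(TRAY,(-.135,0,.030)),feed=.15); st("down")
bot.line_to(T(TRAY,(-.104,0,.030)),feed=.06); st()
shot("side","s1",(170,180,400,330),3.4); shot("top","t1",(300,150,460,310),3.6)
E
```

```text
t 1.5 p [ 0.2005 -0.4852  0.2423] F [ 0.7  -0.35  0.22] w 0.0852
above t 3.81 p [ 0.4549 -0.1752  0.1302] F [ 0.25 -0.05 -0.04] w -0.0
down t 4.62 p [ 0.4552 -0.1749  0.0306] F [ 0.49 -0.03  0.74] w 0.0
 t 5.29 p [ 0.4856 -0.1712  0.0299] F [-0.67  0.52 -0.49] w 0.0003
```

View pics/t1.png

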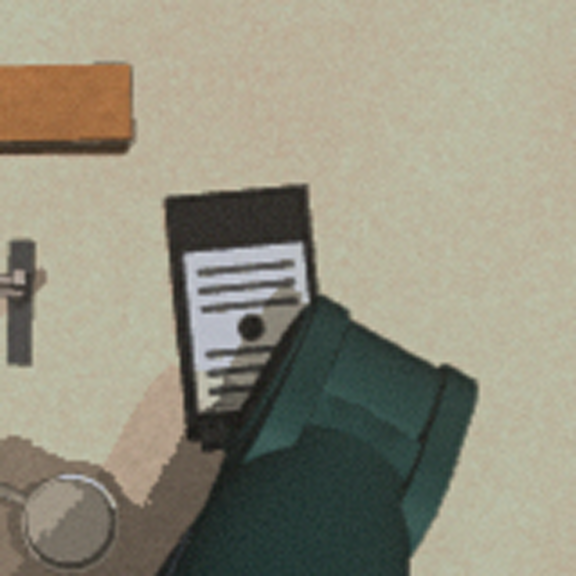

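View pics/s1.png

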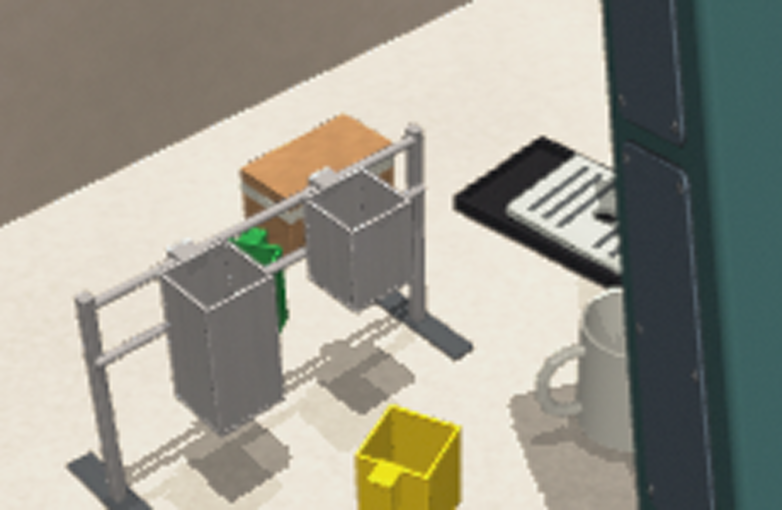

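The plate hasn't moved: the hole is still at crop (251,328). Now I'll push.

Run:
```python
from h import *
u=np.array([np.cos(TRAY[2]),np.sin(TRAY[2])])
x=-.104
bot.line_to(T(TRAY,(-.068,0,.030)),feed=.05); o=st("pre"); print((o["force"][:2]@u).round(2)); x=-.068
for i in range(24):
    x+=.0015
    bot.line_to(T(TRAY,(x,0,.030)),feed=.03); o=bot.get_obs(); f=o["force"][:2]@u; d=o["eef_pos"][:2]-TRAY[:2]
    print(round(o["t"],2),round(x,4),"x",round(d@u,4),"F",round(f,2),o["force"][2].round(2))
    if f<-14: break
shot("top","t2",(300,150,460,310),3.6); shot("side","s2",(270,180,400,300),5)
```

```text
pre t 6.26 p [ 0.5216 -0.1679  0.03  ] F [ 0.12  0.66 -0.58] w -0.0002
0.19
6.51 -0.0665 x -0.0666 F -0.64 -0.7
6.76 -0.065 x -0.065 F -1.03 0.21
7.01 -0.0635 x -0.0634 F -1.26 -0.14
7.26 -0.062 x -0.0619 F -0.5 -0.14
7.51 -0.0605 x -0.0603 F -0.55 -0.68
7.76 -0.059 x -0.0589 F -0.85 0.41
8.01 -0.0575 x -0.0572 F 0.37 -0.62
8.26 -0.056 x -0.0559 F 0.18 0.27
8.51 -0.0545 x -0.0545 F -0.85 0.6
8.76 -0.053 x -0.053 F -1.35 0.0
9.01 -0.0515 x -0.0514 F -0.68 -1.34
9.26 -0.05 x -0.0498 F -0.49 -0.51
9.51 -0.0485 x -0.0483 F -0.76 -0.7
9.76 -0.047 x -0.0468 F -0.51 -0.07
10.01 -0.0455 x -0.0462 F -6.11 3.44
10.26 -0.044 x -0.0461 F -15.1 8.11
```

View pics/t2.png

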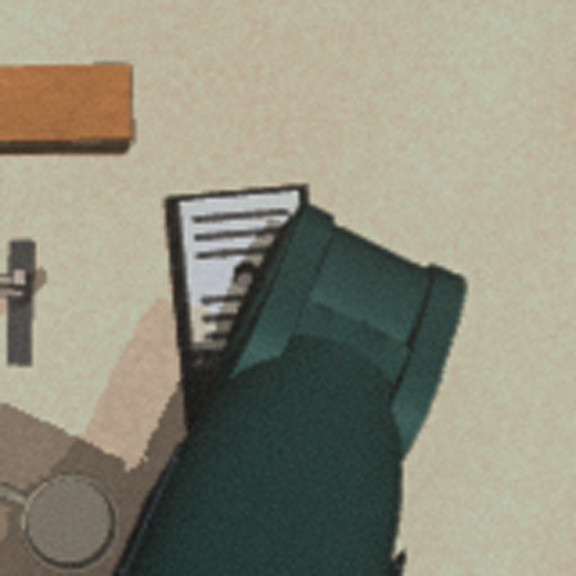

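Run:
```python
from h import *
bot.line_to(T(TRAY,(-.09,0,.035)),feed=.15)
bot.line_to(T(TRAY,(-.11,0,.15)),feed=.25)
yaw=RACK[2]; q1=down(yaw,-1);q2=down(yaw,1)
p=[.45,.249,.28]
for q in(q1,q2): print(bot.ik(p,q), bot.ik([.562,.249,.175],q))
print(bot.get_obs()["joint_pos"].round(2))
bot.set_gripper(.085)
bot.goto([.40,.10,.28],q1); st()
shot("top","t3",(300,150,460,310),3.6); shot("side","s3",(270,180,400,300),5); shot("side","s3f")
```

```text
[ 0.34684982  0.23604706  0.01611827  1.35086754  0.         -2.78684284] [ 0.28458193  0.44213428  0.04459531  1.17325735  0.         -2.84911072]
[0.34684982 0.23604706 0.01611827 1.35086754 0.         0.35474982] [0.28458193 0.44213428 0.04459531 1.17325735 0.         0.29248193]
[-0.5   0.28 -0.28  1.01  0.    2.54]
 t 16.84 p [0.4  0.1  0.28] F [ 0.09 -0.05  0.01] w 0.0849
```

View pics/t3.png

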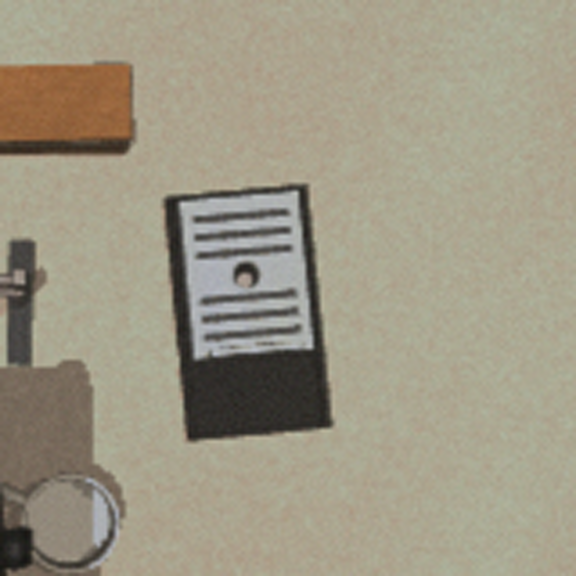

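View pics/s3.png

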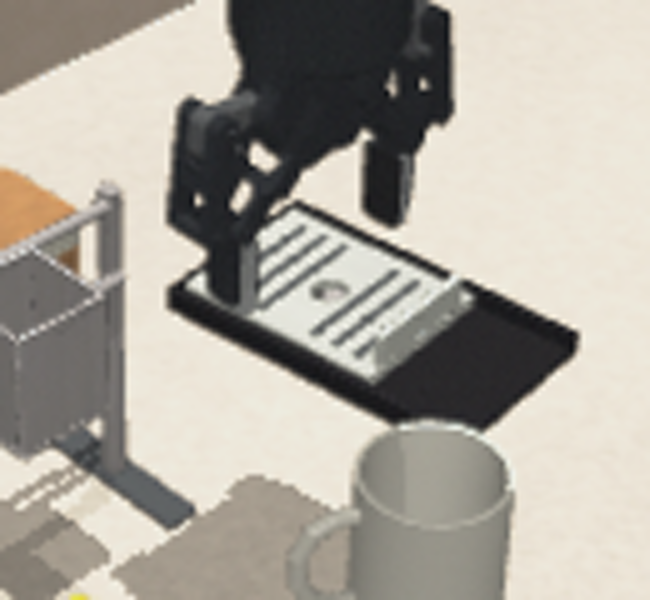

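Run:
```python
import cv2
a=cv2.imread("pics/t3.png")[150:400,130:370]; cv2.imwrite("pics/t3z.png",cv2.resize(a,None,fx=2.3,fy=2.3,interpolation=2))
a=cv2.imread("pics/s3.png")[180:440,150:600]; cv2.imwrite("pics/s3z.png",cv2.resize(a,None,fx=1.75,fy=1.75,interpolation=2))
from h import *
tc=lambda u,v:(np.array([u,v])+.5)/3.6-.5+np.array([300,150])
sc=lambda u,v:(np.array([u,v])+.5)/5-.5+np.array([270,180])
c,s=np.cos(TRAY[2]),np.sin(TRAY[2])
def r(n,p,z):
    d=ray(n,p,z)[:2]-TRAY[:2];print(n,(c*d[0]+s*d[1]).round(4),(-s*d[0]+c*d[1]).round(4))
r("top",tc(246,275),.014);r("top",tc(244,281),.013);r("side",sc(330,292),.014)
print("far corners");r("top",tc(180,200),.014);r("top",tc(298,190),.014)
print("near");r("top",tc(193,359),.014);r("top",tc(314,349),.014)
for X in [(.104,.0525,.014),(.104,-.0525,.014),(-.036,.04,.036),(-.036,-.04,.036),(.034,0,.014),(.03,0,.013)]:
    print(X,((proj("side",T(TRAY,X))-[270,180]+.5)*5).round(0),((proj("top",T(TRAY,X))-[300,150]+.5)*3.6).round(0))
```

```text
top 0.0339 -0.001
top 0.0289 0.0011
side 0.0325 0.0015
far corners
top 0.1047 0.0507
top 0.105 -0.0538
near
top -0.0356 0.0521
top -0.0359 -0.0544
(0.104, 0.0525, 0.014) [186. 284.] [179. 201.]
(0.104, -0.0525, 0.014) [295. 210.] [297. 192.]
(-0.036, 0.04, 0.036) [384. 339.] [210. 357.]
(-0.036, -0.04, 0.036) [465. 277.] [302. 349.]
(0.034, 0, 0.014) [330. 290.] [245. 275.]
(0.03, 0, 0.013) [335. 294.] [246. 280.]
```

View pics/t3z.png

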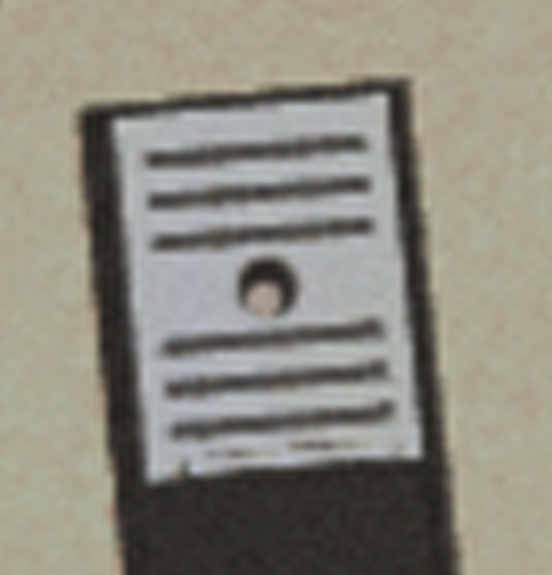

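View pics/s3z.png

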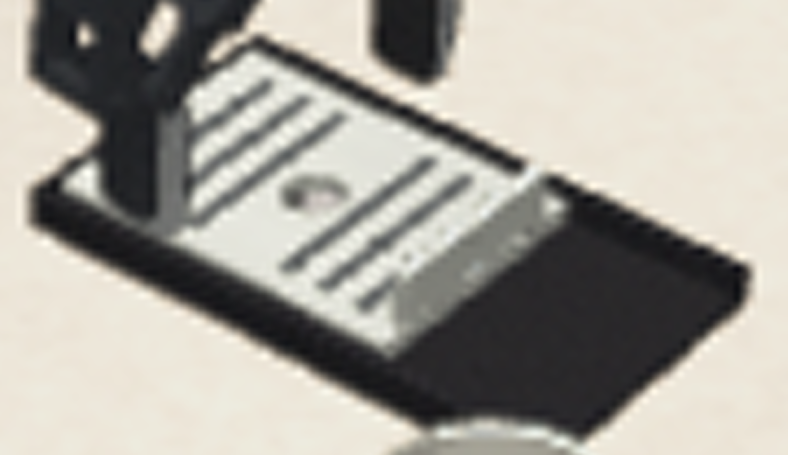

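Seen from both cameras, the plate looks seated: hole at tray x ≈ 0.034 against the pin at 0.030, and its corners match a flat plate within about 2 mm. I'll touch the far part with the fingertips to confirm it is flat.

Run:
```python
from h import *
q=down(TRAY[2],-1)
bot.goto(T(TRAY,(.08,0,.22)),q); bot.set_gripper(0.0)
bot.line_to(T(TRAY,(.08,0,.031)),feed=.2); st()
z=.031
for i in range(10):
    z-=.001; bot.line_to(T(TRAY,(.08,0,z)),feed=.02); o=bot.get_obs(); print(round(o["t"],2),z.__round__(4),o["eef_pos"][2].round(4),o["force"].round(1))
    if o["force"][2]>10: break
bot.line_to(T(TRAY,(.08,0,.22)),feed=.3); bot.set_gripper(.085)
q1=down(RACK[2],-1)
bot.goto([.50,.20,.30],q1); st()
```

```text
t 23.61 p [ 0.6694 -0.1537  0.0321] F [-1.23 -0.05  0.28] w -0.0
23.86 0.03 0.0306 [ 0.3 -0.3 -0.2]
24.11 0.029 0.029 [-0.1 -0.2  0.1]
24.36 0.028 0.0279 [ 0.   0.7 -0.2]
24.61 0.027 0.0269 [ 0.1  0.6 -0.1]
24.86 0.026 0.0259 [ 0.3 -0.5  0.2]
25.11 0.025 0.0251 [0.2 0.1 0.6]
25.36 0.024 0.025 [-3.8  1.7 13.3]
 t 31.55 p [0.5    0.1999 0.2999] F [-0.89  0.68  0.15] w 0.0853
```

The touch came at TCP z 0.025, so the plate top is at 14 mm and the plate is flat. Next is grasping the tall holder.

Run:
```python
from h import *
q1=down(RACK[2],-1)
p=T(RACK,(-.037,.0655,.30)); 
bot.line_to(p,ori=q1,feed=.2)
bot.line_to([p[0],p[1],.22],feed=.25); st()
bot.line_to([p[0],p[1],.152],feed=.12); st("at grasp")
bot.set_gripper(0.0); st("grip")
shot("side","s4",(170,150,400,330),3.4); shot("top","t4",(180,150,400,310),3.6)
```

```text
t 32.57 p [0.5626 0.2486 0.2213] F [0.33 0.76 0.06] w 0.0845
at grasp t 33.28 p [0.5636 0.2492 0.1532] F [-0.67  0.59  0.36] w 0.0851
grip t 33.66 p [0.5634 0.2492 0.153 ] F [-1.79 -0.24  6.73] w 0.0558
```

View pics/s4.png

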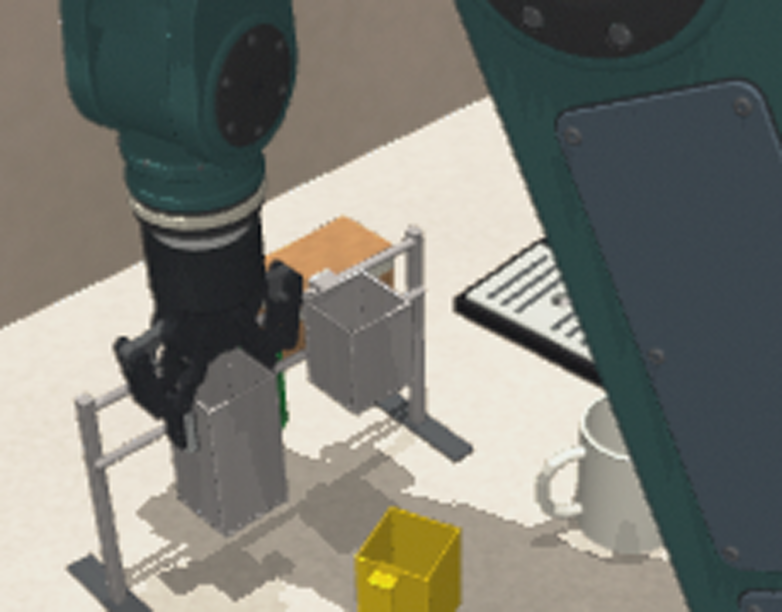

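The fingers hold the tall holder's side walls (width 55.8 mm), with the holder at about crop (235,440). Now lift.

Run:
```python
from h import *
p=T(RACK,(-.037,.0655,.152))
bot.line_to([p[0],p[1],.182],feed=.08); st("l1")
bot.line_to([p[0],p[1],.212],feed=.12); st("lifted")
b=T(RACK,(-.135,.0655,.212)); bot.line_to(b,feed=.12); st("off")
shot("side","s5",(100,120,400,340),2.6)
```

```text
l1 t 34.28 p [0.5629 0.249  0.1818] F [-0.06 -0.42 -2.25] w 0.0557
lifted t 34.68 p [0.563  0.249  0.2115] F [-0.55 -0.19 -2.85] w 0.0557
off t 35.65 p [0.4656 0.2498 0.2119] F [-0.43 -0.27 -2.71] w 0.0554
```

View pics/s5.png

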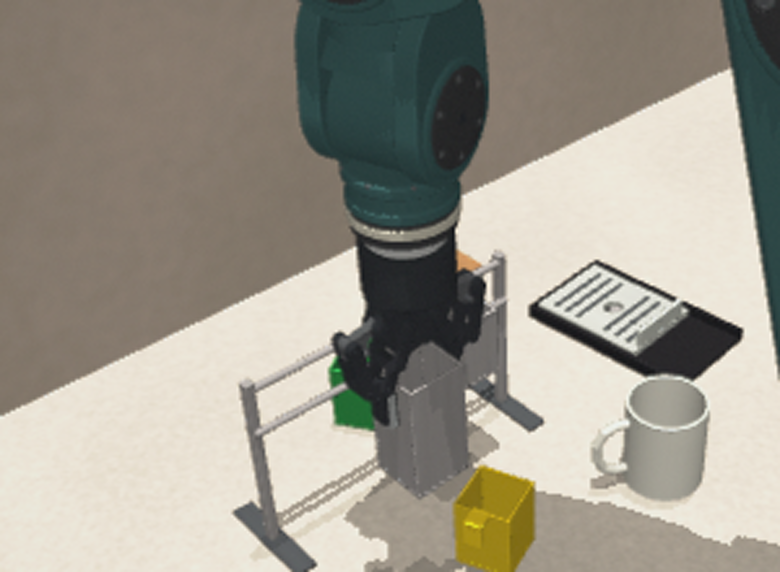

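Run:
```python
from h import *
q=down(TRAY[2],-1)
bot.line_to([.4656,-.165,.225],ori=q,feed=.25); st("a")
c=T(TRAY,(.033,0,.225)); bot.line_to(c,feed=.2); st("above")
bot.line_to([c[0],c[1],.097],feed=.15); st("low")
bot.wait(.2); f0=st()["force"][2]
shot("side","s6",(170,120,430,320),3)
z=.097
for i in range(14):
    z-=.001; bot.line_to([c[0],c[1],z],feed=.02); o=bot.get_obs(); print(round(o["t"],2),round(z,4),o["eef_pos"][2].round(4),o["force"].round(1))
    if o["force"][2]-f0>3.5: break
shot("side","s7",(170,120,430,320),3)
```

```text
Traceback (most recent call last):
plant.IKError: the arm cannot follow that straight line within its joint ranges
```

Run:
```python
from h import *
o=st(); print(o["joint_pos"].round(2))
for d in np.arange(-1.6,1.61,.2):
    q=down(TRAY[2]+d,-1); r=[bot.ik(p,q) for p in ([.4656,.2498,.212],[.4656,-.165,.225],list(T(TRAY,(.033,0,.225))),list(T(TRAY,(.033,0,.089))))]
    print(d.round(1),[None if j is None else j[5].round(2) for j in r])
```

```text
t 35.7 p [0.4657 0.2497 0.2118] F [-0.56  0.65 -1.09] w 0.0552
[ 0.34  0.28 -0.11  1.18 -0.   -2.8 ]
-1.6 [np.float64(-1.3), np.float64(-2.14), np.float64(-2.01), np.float64(-2.01)]
-1.4 [np.float64(-1.5), np.float64(-2.34), np.float64(-2.21), np.float64(-2.21)]
-1.2 [np.float64(-1.7), np.float64(-2.54), np.float64(-2.41), np.float64(-2.41)]
-1.0 [np.float64(-1.9), np.float64(-2.74), np.float64(-2.61), np.float64(-2.61)]
-0.8 [np.float64(-2.1), np.float64(-2.94), np.float64(-2.81), np.float64(-2.81)]
-0.6 [np.float64(-2.3), np.float64(3.14), np.float64(-3.01), np.float64(-3.01)]
-0.4 [np.float64(-2.5), np.float64(2.94), np.float64(3.07), np.float64(3.07)]
-0.2 [np.float64(-2.7), np.float64(2.74), np.float64(2.87), np.float64(2.87)]
-0.0 [np.float64(-2.9), np.float64(2.54), np.float64(2.67), np.float64(2.67)]
0.2 [np.float64(-3.1), np.float64(2.34), np.float64(2.47), np.float64(2.47)]
0.4 [np.float64(2.98), np.float64(2.14), np.float64(2.27), np.float64(2.27)]
0.6 [np.float64(2.78), np.float64(1.94), np.float64(2.07), np.float64(2.07)]
0.8 [np.float64(2.58), np.float64(1.74), np.float64(1.87), np.float64(1.87)]
1.0 [np.float64(2.38), np.float64(1.54), np.float64(1.67), np.float64(1.67)]
1.2 [np.float64(2.18), np.float64(1.34), np.float64(1.47), np.float64(1.47)]
1.4 [np.float64(1.98), np.float64(1.14), np.float64(1.27), np.float64(1.27)]
1.6 [np.float64(1.78), np.float64(0.94), np.float64(1.07), np.float64(1.07)]
```

```bash
cat > place.py <<'E'
from h import *
q=down(TRAY[2]-np.pi/2,-1)
bot.line_to([.462,-.165,.225],ori=q,feed=.2); st("a")
c=T(TRAY,(.033,0,.225)); bot.line_to(c,feed=.2); st("above")
bot.line_to([c[0],c[1],.097],feed=.15); st("low")
bot.wait(.2); f0=st()["force"][2]
shot("side","s6",(170,120,430,320),3)
z=.097
for i in range(14):
    z-=.001; bot.line_to([c[0],c[1],z],feed=.02); o=bot.get_obs(); print(round(o["t"],2),round(z,4),o["eef_pos"][2].round(4),o["force"].round(1))
    if o["force"][2]-f0>3.5: break
shot("side","s7",(170,120,430,320),3)
E
python3 place.py
```

```text
a t 37.92 p [ 0.462  -0.1644  0.225 ] F [-0.52 -1.   -1.9 ] w 0.0554
above t 38.88 p [ 0.6215 -0.1579  0.225 ] F [ 0.3   0.24 -2.16] w 0.0556
low t 39.88 p [ 0.6224 -0.1583  0.098 ] F [-0.29 -0.91 -2.34] w 0.0553
 t 40.08 p [ 0.6224 -0.1582  0.0977] F [ 0.34  1.17 -2.41] w 0.0556
40.38 0.096 0.0959 [ 0.4  0.7 -1.8]
40.62 0.095 0.0949 [-0.3  0.7 -2.2]
40.88 0.094 0.0939 [ 0.4 -0.  -1.9]
41.12 0.093 0.0929 [-0.4  0.  -2.3]
41.38 0.092 0.0919 [ 1.7 -0.9 -2.5]
41.62 0.091 0.0909 [ 1.  -0.3 -2.5]
41.88 0.09 0.0899 [ 0.2  0.2 -2.2]
42.12 0.089 0.0894 [-1.8  1.8  4.3]
```

View pics/s7.png

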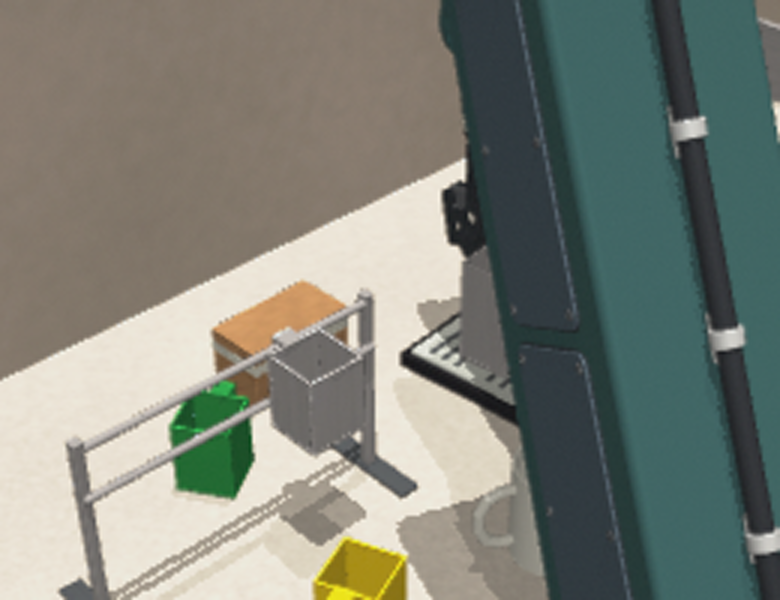

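Contact came at the expected height with gentle force, about 4 N. Release and retreat.

Run:
```python
from h import *
bot.set_gripper(.085); st("open")
p=bot.get_obs()["eef_pos"]
bot.line_to([p[0],p[1],.24],feed=.15); st("up")
bot.goto([.40,-.36,.30],down(TRAY[2]-np.pi/2,-1)); st("away")
shot("side","s8",(220,150,420,310),3.8); shot("top","t8",(200,150,420,310),3.6)
```

```text
open t 42.58 p [ 0.622  -0.1581  0.0889] F [-0.4   0.02 -0.34] w 0.0848
up t 43.74 p [ 0.6218 -0.158   0.2392] F [ 0.16  0.55 -0.2 ] w 0.0849
away t 44.91 p [ 0.4006 -0.3595  0.2997] F [-0.44  0.83 -0.58] w 0.0847
```

View pics/s8.png

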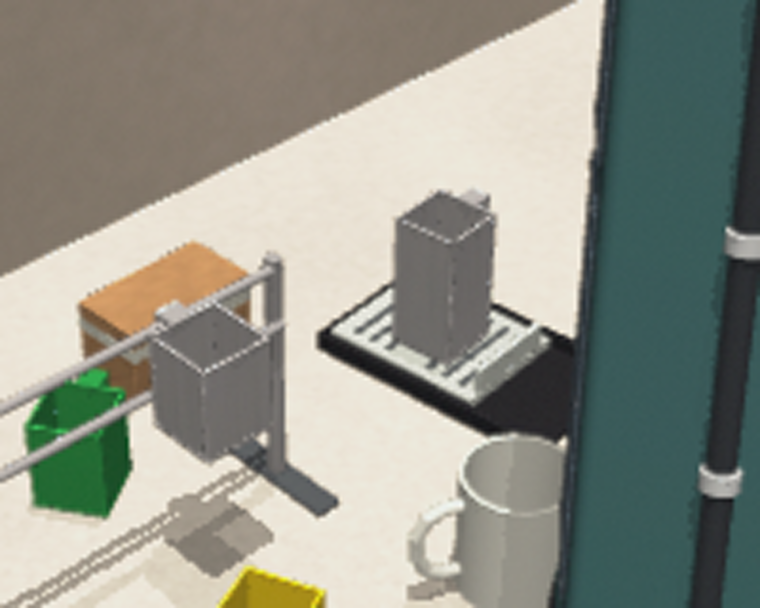

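View pics/t8.png

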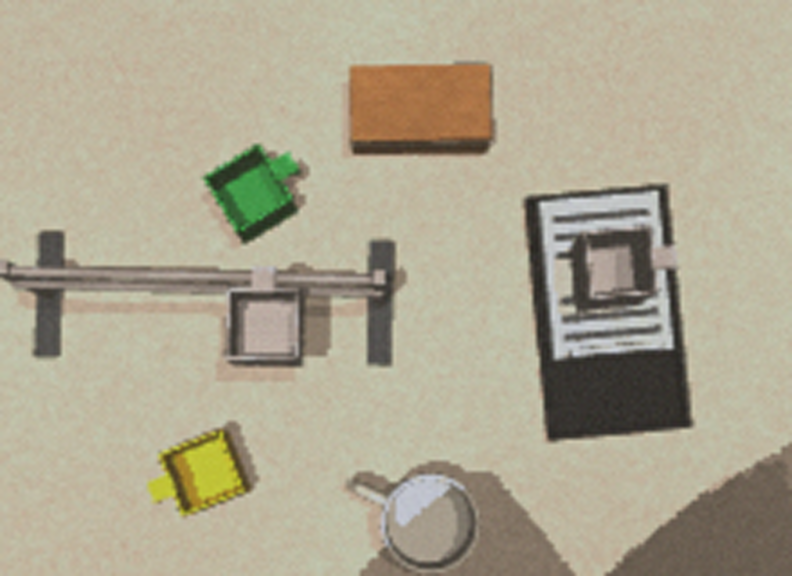

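The holder stands upright on the middle of the plate (top crop ~(613,270)). The plate's edges are where they were when it was seated, and the short holder still hangs at (265,325). The mug and tea box have not moved.

Run:
```python
from plant import bot
print(bot.hand_in())
```

```text
the job is handed in; nothing more can be done
None
```

The job is handed in, with the arm done and clear at t = 45 s of the 64 s allowed. The hand-in gave no verdict.

- **Plate:** I pushed it by its lip until the pin stopped it. The hole ended about 4 mm past the pin's nominal position in the pictures (limit 6.5 mm). A fingertip touch on its far part met the top at 14 mm, so it lay flat.
- **Taller holder:** I lifted it 60 mm, took it off towards the rack's front and carried it to the plate. I lowered it in 1 mm steps until it touched (wrist force changed by about 7 N), then released it. It stands upright near the plate's middle, but I judged its final position and tilt by eye rather than measuring them.
- **Everything else:** In the last pictures the shorter holder still hangs, and the mug and tea box look unmoved. The carton and jar were not in those crops; the arm was kept away from them.
- **One change on the way:** The first straight carry was refused because of the last joint's range, and nothing moved. I turned the holder a quarter turn during the carry instead, so its hook now points to the side.

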